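Clip a clipper blade sled into its cleaning stand

TASK

Clip the blade sled into the black cleaning stand: with one fingertip press the spring clip's long paddle down and keep it down, and meanwhile with the other finger push the sled along its channel, under the clip's raised jaw, until it is home against the end stop. Only when it is home let the paddle up so that the jaw closes on the sled, and draw back clear. Do not pinch or lift the sled, and leave the clipper, the combs and the mirror where they lie.

Things in the scene. Friction and masses are not known exactly. Their poses are not given: they have to be found in the camera images.
- stand: Fixed black cleaning stand, 200 (x) x 130 (y) x 12 mm, origin at the centre of its underside, on the bench. A channel runs along x at y = -25 mm: floor 12 mm above the bench, 43 mm wide between rails 6 mm high (x = -85 to +80 mm). The sled is pushed to +x. A steel spring clip is hinged beside the channel on an axis parallel to x at y = +9 mm, 22 mm above the bench.
- end_stop (a point): Where the sled's front edge rests when home: middle of the end stop's inner face at the channel floor, in the stand at (75, -25, 12) mm. The stop is 14 mm high and closes the channel's +x end.
- jaw (a point): Underside of the clip's jaw, a round steel nose over the channel, in the stand at x = +45 to +67 mm (this point is at x = 56 mm, y = -25 mm). It rises as the paddle is pressed; no other part of the clip hangs over the channel.
- clip (a joint): Clip angle, rad: 0 at rest (jaw 2 mm over the channel floor: the 5 mm sled butts against it), grows as the paddle is pressed down, stop at 0.28. The sled passes freely above 0.15. Closed on the sled it reads about 0.09. At mid-paddle it takes 2 N to start and 8 N at the stop, more nearer the hinge; it springs back when let go.
- clip_paddle: The clip's paddle, 128 (x) x 44 (y) x 4 mm, at stand x = -98 to +30, y = 15 to 58 mm, long so that a pressing fingertip can slide along it to +x. Origin on the hinge axis, in the stand at (0, 9, 22) mm; y points away from the hinge. At rest it slopes up from the hinge by 0.28 rad; at the clip's stop it is level, its top 24 mm above the bench.
- paddle_top (a point): Point on the paddle's top face at mid-length and mid-width, the natural place to press: in the stand at x = -34 mm, y about +36 mm; about 31 mm above the bench at rest, 24 mm at the clip's stop.
- sled: Loose sled in the channel, about 90 g: aluminium plate 70 (x) x 40 (y) x 5 mm with an upright heel across its rear (-x) end, 8 mm thick, 24 mm high; its rear face, at sled x = -35 mm, is what to push. A small toothed blade lies before the heel, 8 mm up. Origin: centre of its underside, axes as the stand's. Home it is at stand (40, -25, 12) mm; it starts 43 to 63 mm short, before the jaw.
- clipper: Chrome hair clipper lying on the bench on the stand's -y side, 175 x 46 x 40 mm, origin under its centre. Leave alone.
- comb_a: Orange guard comb, 39 x 46 x 22 mm, on the bench on the stand's +y side, origin under its centre. Leave alone.
- comb_b: Orange guard comb, 39 x 46 x 14 mm, on the bench on the stand's +y side, origin under its centre. Leave alone.
- mirror: Hand mirror lying flat, grey frame 132 mm across and 12 mm thick with a 120 mm handle towards its -x; origin under the centre of the disc. Leave alone.
There are look-alikes about, which are no part of the job. What is meant by the sled is not pink, and is the smaller of those in its own colour. Of the things that look like the stand, the larger one is meant.

How it is judged (in metres and radians):
On the way, in this order (a step that is already met when the one before it is completed fails the run):
1. a finger presses the paddle and raises the jaw while the sled is still in front of it (value of joint clip above 0.13 rad and contact force between the fingers and clip above 0.5 N and x of sled in the frame of stand below 0.01 m), for 0.1 s.
2. the sled is home against the end stop with a finger still pressing the paddle (x of sled in the frame of stand above 0.037 m and y of sled in the frame of stand between -0.03 and -0.02 m and z of sled in the frame of stand below 0.015 m and value of joint clip above 0.12 rad and contact force between the fingers and clip above 0.5 N), for 0.1 s.
At the end, for the whole second after the job is handed in: The sled lies flat in the channel within 3 mm of the end stop and at rest, the paddle is released and the jaw has closed on the sled (clip angle 0.06 to 0.12), and the clipper, combs and mirror are within 15 mm of where they lay (x of sled in the frame of stand above 0.037 m and y of sled in the frame of stand between -0.03 and -0.02 m and z of sled in the frame of stand between 0.009 and 0.015 m and angle between sled's own z axis and vertical below 0.06 rad and linear speed of sled below 0.01 m/s and value of joint clip between 0.06 and 0.12 rad and distance of each of clipper, comb_a, comb_b, mirror from where it was at the start of the episode below 0.015 m); the robot touches nothing.
It fails at once if the sled is lifted more than 10 mm or tipped (z of sled in the frame of stand above 0.022 m or angle between sled's own z axis and vertical above 0.3 rad).
It fails at once if the clipper, a comb or the mirror is moved more than 15 mm (distance of any of clipper, comb_a, comb_b, mirror from where it was at the start of the episode above 0.015 m).
It also fails if it takes over 32 s, if anything falls off the work surface, if the arm or the gripper's body presses on something with over 40 N, if the wrist force passes 120 N, or if a joint passes its speed limit or range.

ROBOT

A 7-joint arm with a two-finger parallel gripper is mounted at the origin on the work surface. World frame = base frame: x ahead of the robot, y to its left, z up, the work surface at z = 0. Lengths are in m, angles in degrees, forces in N, time in s.
With the tool pointing down it reaches from about 0.425 to 0.875 m from the base axis. Payload 4.7 kg.
Tool frame: the origin (TCP) lies on the mounting face of the last link; the fingertips stand 182 mm ahead of it and the grasp point (between the pads) lies 164 mm ahead of it; z points along the fingers, x is the direction in which the jaws open and shut, and the axes are right-handed (so a half turn about z gives the same grasp; the last joint's range is limited). The gripper opens to 87 mm and grips with 3 to 60 N. Pads are 19 mm wide; open, the fingers measure 117 mm over their backs; the gripper's body (75 mm by 190 mm) begins 51 mm behind the grasp point.
Start: joints at [-66.572, 18.392, -4.016, 83.108, 1.295, 78.541, -3.26], TCP at [0.25, 0.6, 0.405] pointing down, gripper open.
Joint ranges: [-163.93, 163.93], [-17.29, 119.83], [-79.2, 71.16], [3.27, 140.29], [-89.18, 269.18], [5.43, 117.66], [-154.24, 154.24]. Speed limits (degrees/s): [147.25, 147.25, 180, 180, 180, 180, 180].

INTERFACE

Orientations are given as [roll, pitch, yaw] about the fixed x, y, z axes, in that order (R = Rz(yaw) Ry(pitch) Rx(roll)).
In Python, from cell import status, cams, env, outline_of, landmark_of gives the robot as it stands. The module is installed in compiled form; this text tells all that it offers.
- The arm moves only by the tool jog_arm, never from a script. Its argument "rows" is a list of rows, each a list of 7 numbers: the closure, from 0 (fully open) to 1 (shut), then the shift along the tool's x, y, z in m, then the turn, a rotation vector about the tool's x, y, z in degrees. A call has 1 to 12 rows; each row shifts and turns the commanded pose from where the row before left it, along the tool's axes as they then stand; what a row does not reach is not made up. A row lasts 1/12 s, in which the tool goes at most 41.7 mm and 7.16 degrees, less where a joint would pass 70% of its speed; a pose out of reach is approached as far as the arm can. A call with a gripper value outside its range is refused whole. The fingers move at their own pace and stop on an object; "grip_force" is the grip in N (left out, the last holds). Time passes only in rows, so rows that do not move let the fingers close. It gives the time, the measured TCP pose, the force and the opening at its end, in the units of the state.
- status.get_obs(): the state, without advancing time (a new reading comes with each control period).
- cams.read_camera(name): name is "side" or "top" or "wrist"; returns (picture, depth): 384x512x3 uint8, red, green, blue; 384x512 float32, m along the optical axis (not along the pixel's ray), 0 where there is no reading.
- cams.camera_params(name): a dict with "vfov" (degrees; the focal length in pixels is half the picture's height over the tangent of half this angle, whatever the lens; pixels are square), "cx", "cy" (the principal point, pixels), "k1" (the pictures are not rectified: a ray, as slopes to the right and down, at radius r is drawn at 1 + k1 r^2 times it, then the intrinsics apply), "eye" and "attitude" of the camera in the world. Camera axes: x right, y up, looking along -z (the intrinsics and any distortion apply to the point x, -y, -z); pixel columns grow to the right and rows downward; lengths in m; the calibration is good to about 2 mm. A picture is of the moment at which its call begins: read the wrist's pose just before it. camera_params takes no time and is no camera call; for the wrist camera it gives the pose at the moment of the call.
- env.sign_off(): hands the job in, once; it reports no verdict.
Trained networks look in the newest picture that a camera, given by its name, has taken for a name from the list of things; names that differ only in an ending like _2 or _b are one class to them, and where a whole thing is asked for, a point or a joint stands for the part that bears it (a point fixed in the world has none). Each returns a list of dicts, best first, with "conf" (0 to 1); they miss things now and then, are a little off and sometimes report something else, mostly with a low value. They report only what shows in the picture. A call takes as long as a camera call. They do not tell look-alikes from the thing itself.
- outline_of(camera, name): "pixels" (384x512 bool, what is visible of it) and "box" ([left, top, right, bottom] in pixels, round what is visible of it).
- landmark_of(camera, name): "position" ([row, column] in pixels: a listed point, or the origin of a listed thing).
The state is a dict: "time_s": time; "qpos": joint angles; "joint_velocities": joint speeds; "effort": joint torques, N m; "tool_pos": TCP position; "tool_rot": TCP orientation; "force": force on the tool from outside, world axes, zero at the start; "wrist_torque": the same for the moment, N m; "grip_width": finger opening in m.
Only numpy, scipy, OpenCV 4.12 (cv2) and the standard library are available. Lean on these libraries where they do the work, as an engineer would, in place of code of your own. Each camera call takes 0.05 s, during which the arm holds its last target. There are 200 camera calls.

## Working session

There is one attempt and no reset: what is moved stays moved. The work goes in short steps, Python scripts to look and compute and a tool call to move; the robot and the scene stay as the last step left them, time stands still between calls to the robot, and variables do not carry over. Pictures are saved under pics/ and viewed, about 8 in all and at most 12, crops included, and the job is handed in when it is done.

Besides the shell and the picture viewer there is one more tool, called as name(argument=value, ...), one argument or row to a line, values as JSON. jog_arm: Moves the arm, as the interface text tells. Its arguments: {"type":"object","properties":{"rows":{"type":"array"},"grip_force":{"type":"number"}},"required":["rows"]}

```bash
mkdir -p pics
cat > h.py <<'E'
import numpy as np, cv2
from cell import status, cams, env, outline_of, landmark_of
from scipy.spatial.transform import Rotation as R
def K(p):
    f=192/np.tan(np.radians(p['vfov'])/2); return np.array([[f,0,p['cx']],[0,f,p['cy']],[0,0,1]])
def rot(p):
    a=np.array(p['attitude'],float)
    if a.shape==(3,3): return a
    return R.from_quat(a).as_matrix() if a.size==4 else R.from_euler('xyz',a,degrees=True).as_matrix()
def rays(p,uv):
    s=cv2.undistortPoints(np.array(uv,float).reshape(-1,1,2),K(p),np.array([p['k1'],0,0,0.]))[:,0]
    return np.c_[s[:,0],-s[:,1],-np.ones(len(s))]@rot(p).T
def at_depth(p,uv,d): return np.array(p['eye'])+rays(p,uv)*np.array(d).reshape(-1,1)
def at_z(p,uv,z):
    r=rays(p,uv); e=np.array(p['eye']); return e+r*((z-e[2])/r[:,2])[:,None]
def proj(p,X):
    c=(np.atleast_2d(X)-p['eye'])@rot(p); s=np.c_[c[:,0]/-c[:,2],-c[:,1]/-c[:,2]]
    s=s*(1+p['k1']*(s**2).sum(1))[:,None]; k=K(p); return s*k[0,0]+k[:2,2]
E
python3 - <<'E'
from h import *
print(status.get_obs())
for c in ['side','top','wrist']:
    p=cams.camera_params(c); print(c,p)
    im,d=cams.read_camera(c); np.savez(f'{c}0.npz',im=im,d=d)
    cv2.imwrite(f'pics/{c}0.png',im[:,:,::-1])
    if c=='wrist': continue
    for n in ['stand','sled','clip_paddle']:
        for o in outline_of(c,n):
            m=o['pixels']&(d>0); v,u=np.nonzero(m)
            P=at_depth(p,np.c_[u,v],d[m]); print(n,round(o['conf'],2),o['box'],np.median(P,0).round(3),np.median(im[m],0),m.sum())
    for n in ['stand','sled','end_stop','jaw','paddle_top','clip_paddle']:
        print(n,[(np.round(o['position'],1).tolist(),round(o['conf'],2)) for o in landmark_of(c,n)])
E
```

```text
{'time_s': 0.0, 'qpos': array([-66.57285925,  18.43795946,  -4.01546948,  83.17332025,
         1.2971005 ,  78.54062984,  -3.25925595]), 'joint_velocities': array([ 0.05130379,  0.06872005, -0.02371626, -0.04222277,  0.00704943,
       -0.17800822,  0.02775722]), 'effort': array([ 3.48898520e-04, -4.91287065e+01, -4.03507194e-01, -3.12523484e+01,
       -6.38464233e-02,  4.37293667e-02,  1.90323703e-04]), 'tool_pos': array([0.24995355, 0.59980222, 0.40368753]), 'tool_rot': array([1.79992240e+02, 1.06552266e-01, 6.73836710e+01]), 'force': array([ 1.14072421, -0.24867661, -0.32316589]), 'wrist_torque': array([ 0.0054832 , -0.01097831, -0.01136189]), 'grip_width': 0.0872625079150807}
side {'vfov': 44.52308632750347, 'cx': 254.2935059572211, 'cy': 195.29839954244454, 'k1': -0.19332968363651049, 'eye': array([ 0.10839043, -0.58254154,  0.69275782]), 'attitude': array([ 53.53038894,   0.50690979, -33.70386729])}
stand 0.74 [253.0, 142.1, 310.8, 180.9] [0.762 0.283 0.009] [46. 45. 38.] 1289
stand 0.71 [207.4, 206.4, 288.2, 249.7] [0.515 0.1   0.028] [107. 107. 109.] 1275
stand 0.59 [208.7,
[... 1156 characters left out ...]
1. 128.] 666
clip_paddle 0.45 [270.2, 194.5, 296.2, 226.9] [0.552 0.058 0.018] [149. 153. 158.] 631
stand [([104.7, 181.1], 0.98), ([205.1, 269.2], 0.68)]
sled [([271.6, 347.5], 0.94), ([210.9, 282.5], 0.82), ([298.6, 267.6], 0.56), ([166.6, 332.1], 0.17)]
end_stop [([78.2, 184.2], 0.84), ([174.6, 267.0], 0.78), ([200.7, 201.4], 0.64)]
jaw [([86.7, 181.9], 0.8), ([177.9, 270.3], 0.63), ([212.2, 284.9], 0.63)]
paddle_top []
clip_paddle [([173.9, 267.3], 0.31)]
wrist {'vfov': 63.80359444436621, 'cx': 255.80196157693257, 'cy': 196.6141699447011, 'k1': 0.021834246365087004, 'eye': array([0.18623259, 0.62652023, 0.38462822]), 'attitude': array([-1.46841098e+01, -5.91961971e-02,  6.73970243e+01])}
```

Run:
```python
from h import *
a=cv2.imread('pics/top0.png')
cv2.imwrite('pics/top0c.png',cv2.resize(a[140:275,190:340],None,fx=4.4,fy=4.4,interpolation=2))
```

```text
(no output)
```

View pics/top0.png

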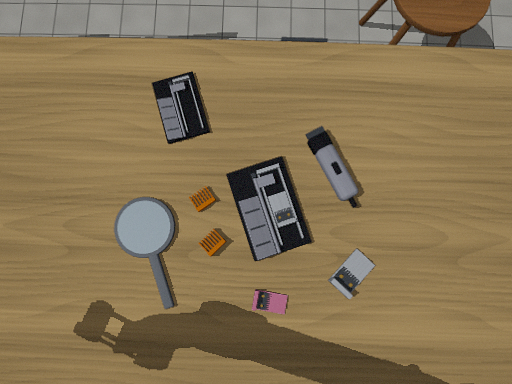

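View pics/top0c.png

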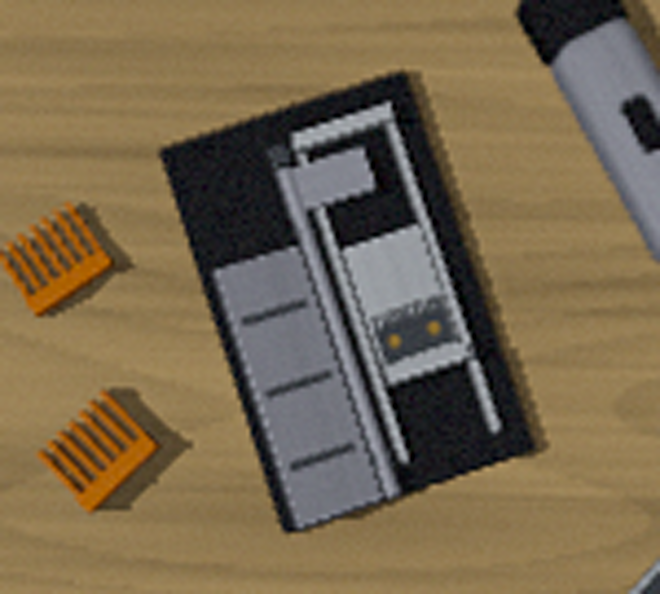

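The top picture shows the larger stand at (268, 208), pointing up-image and leaning left. The grey sled sits in its channel at (283, 210). The look-alikes are a larger grey sled at (352, 272), a pink one at (270, 301) and a small stand at (180, 107). In the crop, the stand corners are near (160,150), (408,72), (535,450) and (288,530).

Run:
```python
from h import *
from scipy.optimize import least_squares
p=cams.camera_params('top')
# crop px -> stand model points
pts=[(160,150,100,65,12),(408,72,100,-65,12),(535,450,-100,-65,12),(398,110,80,-46.5,18),
(216,270,30,57.3,36),(288,530,-98,57.3,36),(343,248,None,-5,5),(414,224,None,-45,5)]
px=np.array([(190+(a[0])/4.4,140+a[1]/4.4) for a in pts])
def model(q):
    X=[]
    for a in pts:
        x=a[2] if a[2] is not None else q[3]+35
        z=a[4] if a[2] is not None else 17
        X.append((x,a[3],z))
    X=np.array(X)/1e3
    return np.c_[X[:,:2]@R.from_euler('z',q[2]).as_matrix()[:2,:2].T+q[:2],X[:,2]]
s=least_squares(lambda q:(proj(p,model(q))-px).ravel(),[.55,.09,.3,-10.],x_scale=[.01,.01,.1,5],loss='soft_l1')
q=s.x; print(q[:2].round(4),np.degrees(q[2]),'sled x',q[3]); print((proj(p,model(q))-px).round(1))
```

```text
[0.5527 0.0844] 18.859914617284275 sled x -11.103587270223844
[[ 0.1 -1. ]
 [ 0.2 -0.5]
 [ 0.   1. ]
 [-2.6  1.2]
 [-0.5 -0.1]
 [ 1.3 -0.1]
 [-0.5 -0. ]
 [ 1.  -0.1]]
```

jog_arm(
  rows=[
    [0,-0.0191,0.0222,0.002,0,0,0],
    [0,-0.0191,0.0222,0.002,0,0,0],
    [0,-0.0191,0.0222,0.002,0,0,0],
    [0,-0.0191,0.0222,0.002,0,0,0],
    [0,-0.0191,0.0222,0.002,0,0,0],
    [0,-0.0191,0.0222,0.002,0,0,0],
    [0,-0.0191,0.0222,0.002,0,0,0],
    [0,-0.0191,0.0222,0.002,0,0,0],
    [0,-0.0191,0.0222,0.002,0,0,0],
    [0,-0.0191,0.0222,0.002,0,0,0],
    [0,-0.0191,0.0222,0.002,0,0,0],
    [0,-0.0191,0.0222,0.002,0,0,0],
  ],
)

```text
time_s: 2.05
tool_pos: [0.4082, 0.2845, 0.381]
tool_rot: [180.0, -0.0, 67.4]
force: [0.5, 0.9, -0.3]
grip_width: 0.087
```

jog_arm(
  rows=[
    [0.47,-0.0191,0.0222,0,0,0,0],
    [0.47,-0.0191,0.0222,0,0,0,0],
    [0.47,-0.0191,0.0222,0,0,0,0],
    [0.47,-0.0191,0.0222,0,0,0,0],
    [0.47,-0.0191,0.0222,0,0,0,0],
    [0.47,-0.0191,0.0222,0,0,0,0],
    [0.47,-0.0191,0.0222,0,0,0,0],
    [0.47,-0.0191,0.0222,0,0,0,0],
    [0.47,0,0,0.02,0,0,-7],
    [0.47,0,0,0.02,0,0,-7],
    [0.47,0,0,0.02,0,0,-7],
    [0.47,0,0,0.02,0,0,-7],
  ],
)

```text
time_s: 3.05
tool_pos: [0.513, 0.0764, 0.3002]
tool_rot: [180.0, -0.0, 95.7]
force: [0.3, -0.3, 0.2]
grip_width: 0.0458
```

jog_arm(
  rows=[
    [0.47,0,0,0.02,0,0,-7],
    [0.47,0,0,0,0,0,-6.5],
    [0.47,0,0,0,0,0,0],
  ],
)

```text
time_s: 3.3
tool_pos: [0.5124, 0.0765, 0.2795]
tool_rot: [-179.9, -0.0, 109.0]
force: [0.2, 0.4, 1.2]
grip_width: 0.0462
```

Run:
```python
from h import *
o=status.get_obs(); print(o['qpos'].round(1),o['tool_pos'].round(4),o['tool_rot'].round(2),o['force'].round(2),o['grip_width'])
p=cams.camera_params('wrist'); im,d=cams.read_camera('wrist'); np.savez('w1.npz',im=im,d=d,**{k:v for k,v in p.items()})
cv2.imwrite('pics/w1.png',cv2.resize(im[:,:,::-1],(800,600),interpolation=2))
for n in ['stand','sled','end_stop','jaw','paddle_top']:
    print(n,[(np.round(x['position'],1).tolist(),round(x['conf'],2)) for x in landmark_of('wrist',n)])
```

```text
[-30.2   8.3  20.2 111.   -3.2  61.4 100.5] [0.5124 0.0765 0.2795] [-179.86   -0.    109.04] [0.23 0.43 1.18] 0.046249712636106444
stand [([242.0, 252.4], 0.97)]
sled [([238.2, 219.8], 0.98), ([4.9, 326.2], 0.95), ([7.7, 76.4], 0.89)]
end_stop []
jaw [([309.8, 223.5], 0.56)]
paddle_top []
```

View pics/w1.png

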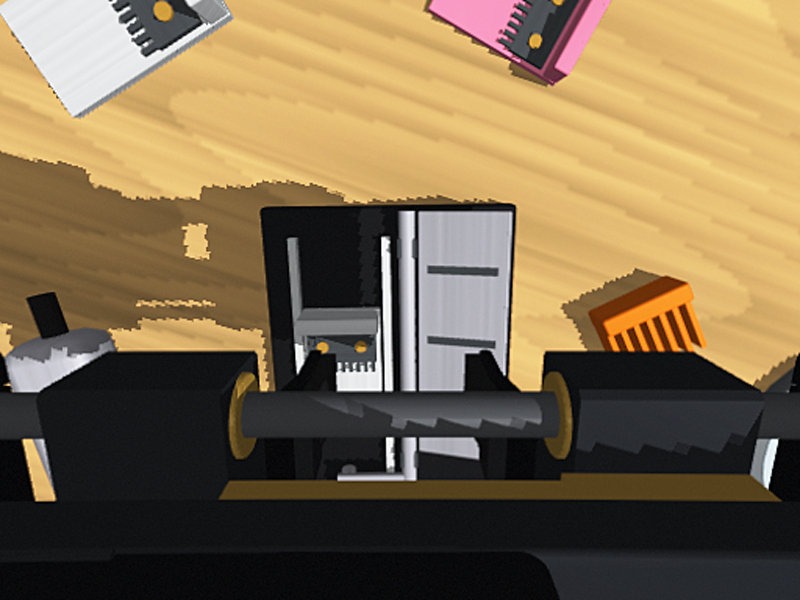

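The wrist view looks back over the stand, with up being stand -x and left being stand -y. The stand's rear corners are at (261,207) and (516,205), and the heel's rear top edge runs from (298,308) to (378,308). The fingertips are at about (325,355) and (480,355).

Run:
```python
from h import *
p=cams.camera_params('wrist')
t=np.array([.5124,.0765]); 
def S(X,q=(.5527,.0844,np.radians(18.86))):
    return np.c_[(X[:,:2]-q[:2])@R.from_euler('z',q[2]).as_matrix()[:2,:2],X[:,2]]*1
g=lambda l,z: (1e3*S(at_z(p,np.array(l)*.64,z))).round(1).tolist()
print('stand corners (-100,65)(…)',g([(261,207),(516,205)],.012))
print('rails outer(-85,-46.5),(-85,-3.5)',g([(293,238),(386,237)],.018))
print('paddle rear (-98,15),( -98,57.5)',g([(416,210)],.026),g([(513,210)],.037))
print('paddle side fwd',g([(509,350)],.037))
print('left stand edge',g([(271,385)],.012))
print('heel rear top y-45,-5',g([(298,308),(378,308)],.036))
print('heel front top',g([(378,333),(301,334)],.036))
print('tool in stand',1e3*S(np.array([[*t,0]])))
D=np.load('w1.npz')['d']
for u,v in [(340,310),(340,320),(325,360),(480,360),(450,300),(350,270)]:
    U,V=int(u*.64),int(v*.64); print((u,v),(1e3*S(at_depth(p,[(U,V)],[D[V,U]]))).round(1))
```

```text
stand corners (-100,65)(…) [[-95.4, -64.4, 12.0], [-96.3, 64.5, 12.0]]
rails outer(-85,-46.5),(-85,-3.5) [[-80.5, -47.9, 18.0], [-81.0, -1.2, 18.0]]
paddle rear (-98,15),( -98,57.5) [[-94.8, 13.5, 26.0]] [[-95.4, 57.4, 37.0]]
paddle side fwd [[-27.7, 59.4, 37.0]]
left stand edge [[1.9, -66.1, 12.0]]
heel rear top y-45,-5 [[-48.9, -43.5, 36.0], [-48.9, -4.9, 36.0]]
heel front top [[-36.2, -5.0, 36.0], [-35.7, -42.8, 36.0]]
tool in stand [[-40.69007308   5.55139194   0.        ]]
(340, 310) [[-43.9 -25.8  19.8]]
(340, 320) [[-44.2 -23.6  38.3]]
(325, 360) [[-49.3 -20.1 105.9]]
(480, 360) [[-49.1  33.  105.7]]
(450, 300) [[-51.7  30.4  31.5]]
(350, 270) [[-64.2 -20.1  14.3]]
```

jog_arm(
  rows=[
    [0.47,0,-0.009,0.0,0,0,0],
    [0.47,0,-0.009,0.0,0,0,0],
    [0.47,0,-0.009,0.0,0,0,0],
    [0.47,0,0,0.019,0,0,0],
    [0.47,0,0,0.019,0,0,0],
    [0.47,0,0,0.018,0,0,0],
    [0.47,0,0,0,0,0,0],
  ],
)

```text
time_s: 4.18
tool_pos: [0.4848, 0.0673, 0.2219]
tool_rot: [-179.6, -0.0, 108.9]
force: [-1.5, 0.8, -0.6]
grip_width: 0.0456
```

Run:
```python
from h import *
o=status.get_obs(); print(o['tool_pos'].round(4),o['tool_rot'].round(2),o['force'].round(2),o['grip_width'])
out=[]
for c,b in [('side',(190,160,320,270)),('wrist',(140,100,360,310))]:
    im,d=cams.read_camera(c); np.savez(f'{c}2.npz',im=im,d=d)
    a=im[b[1]:b[3],b[0]:b[2],::-1]; out.append(cv2.resize(a,(400,int(400*a.shape[0]/a.shape[1])),interpolation=2))
h=max(a.shape[0] for a in out); cv2.imwrite('pics/c2.png',np.hstack([cv2.copyMakeBorder(a,0,h-a.shape[0],0,0,0) for a in out]))
```

```text
[0.4848 0.0673 0.2219] [-1.7965e+02 -4.0000e-02  1.0886e+02] [-1.49  0.79 -0.63] 0.04564864667790332
```

View pics/c2.png

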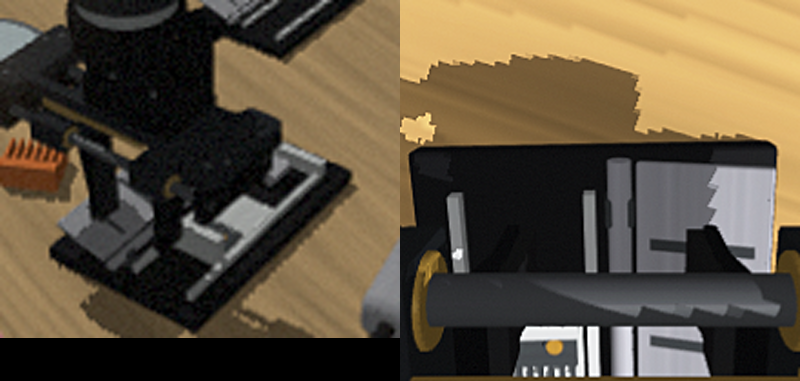

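The left finger hovers above the paddle, and the right one is in the channel behind the heel with clearance. Next I press down.

jog_arm(
  rows=[
    [0.47,0,0,0.004,0,0,0],
    [0.47,0,0,0.004,0,0,0],
    [0.47,0,0,0.003,0,0,0],
    [0.47,0,0,0.002,0,0,0],
    [0.47,0,0,0.0015,0,0,0],
    [0.47,0,0,0,0,0,0],
    [0.47,0,0,0,0,0,0],
  ],
)

```text
time_s: 4.87
tool_pos: [0.4876, 0.0685, 0.2108]
tool_rot: [180.0, -0.0, 108.9]
force: [-1.1, 1.5, 5.6]
grip_width: 0.0463
```

Run:
```python
from h import *
o=status.get_obs(); print(o['tool_pos'].round(4),o['tool_rot'].round(2),o['force'].round(2),o['wrist_torque'].round(2),o['grip_width'])
out=[]
for c,b in [('side',(190,160,320,270)),('wrist',(140,100,360,310))]:
    im,d=cams.read_camera(c); np.savez(f'{c}3.npz',im=im,d=d)
    a=im[b[1]:b[3],b[0]:b[2],::-1]; out.append(cv2.resize(a,(400,int(400*a.shape[0]/a.shape[1])),interpolation=2))
h=max(a.shape[0] for a in out); cv2.imwrite('pics/c3.png',np.hstack([cv2.copyMakeBorder(a,0,h-a.shape[0],0,0,0) for a in out]))
```

```text
[0.4876 0.0685 0.2108] [ 1.7995e+02 -5.0000e-02  1.0890e+02] [-1.05  1.53  5.55] [ 0.7   0.34 -0.01] 0.04633507659440746
```

View pics/c3.png

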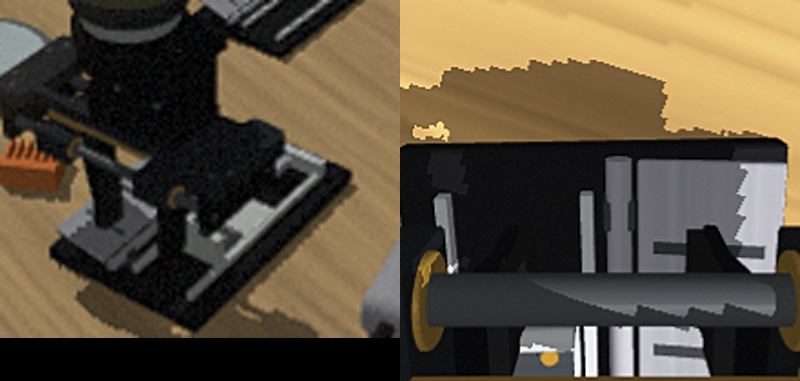

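jog_arm(
  rows=[
    [0.47,0,0,0.0015,0,0,0],
    [0.47,0,0,0.0015,0,0,0],
    [0.47,0,0,0.001,0,0,0],
    [0.47,0,0,0,0,0,0],
    [0.47,0,0,0,0,0,0],
    [0.47,0,0,0,0,0,0],
  ],
)

```text
time_s: 5.47
tool_pos: [0.4877, 0.0687, 0.2072]
tool_rot: [179.9, -0.1, 108.9]
force: [-2.4, 3.2, 7.6]
grip_width: 0.0462
```

Run:
```python
from h import *
o=status.get_obs(); print(o['tool_pos'].round(4),o['tool_rot'].round(2),o['force'].round(2),o['wrist_torque'].round(2),o['grip_width'])
```

```text
[0.4877 0.0687 0.2072] [ 1.7994e+02 -8.0000e-02  1.0891e+02] [-2.45  3.22  7.57] [0.87 0.68 0.01] 0.04620126315037817
```

jog_arm(
  rows=[
    [0.47,0,0.002,0,0,0,0],
    [0.47,0,0.003,0,0,0,0],
    [0.47,0,0.003,0,0,0,0],
    [0.47,0,0.003,0,0,0,0],
    [0.47,0,0.003,0,0,0,0],
    [0.47,0,0.003,0,0,0,0],
    [0.47,0,0.003,0,0,0,0],
    [0.47,0,0,0,0,0,0],
  ],
)

```text
time_s: 6.13
tool_pos: [0.5057, 0.0734, 0.2065]
tool_rot: [-179.8, 0.0, 108.9]
force: [-5.5, -2.6, 10.0]
grip_width: 0.0468
```

```bash
cat > look.py <<'E'
import sys
from h import *
n=sys.argv[1]
o=status.get_obs(); print(o['tool_pos'].round(4),o['tool_rot'].round(2),o['force'].round(2),o['wrist_torque'].round(2),o['grip_width'])
c,s=np.cos(np.radians(18.9)),np.sin(np.radians(18.9)); v=o['tool_pos'][:2]-[.5527,.0844]; f=o['force']
print('stand xy mm',1e3*(c*v[0]+s*v[1]),1e3*(c*v[1]-s*v[0]),'tip',1e3*o['tool_pos'][2]-182,'F along,across',c*f[0]+s*f[1],c*f[1]-s*f[0])
out=[]
for cm,b in [('side',(200,180,320,260)),('top',(210,140,330,240))]:
    im,d=cams.read_camera(cm)
    a=im[b[1]:b[3],b[0]:b[2],::-1]; out.append(cv2.resize(a,(400,int(400*a.shape[0]/a.shape[1])),interpolation=2))
h=max(a.shape[0] for a in out); cv2.imwrite(f'pics/{n}.png',np.hstack([cv2.copyMakeBorder(a,0,h-a.shape[0],0,0,0) for a in out]))
E
python3 look.py c4
```

```text
[0.5057 0.0734 0.2065] [-1.7976e+02  2.0000e-02  1.0888e+02] [-5.45 -2.55 10.02] [-0.16  1.43  0.09] 0.046758435187694895
stand xy mm -48.05072780705991 4.843956787692104 tip 24.521062700618472 F along,across -5.988010720432926 -0.6496629762695021
```

View pics/c4.png

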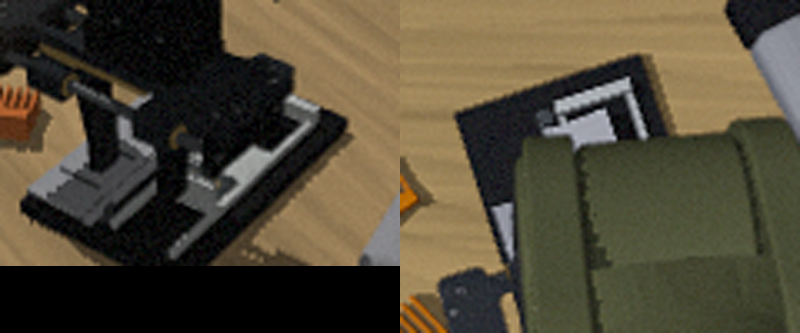

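jog_arm(
  rows=[
    [0.47,0,0.003,-0.0005,0,0,0],
    [0.47,0,0.003,0,0,0,0],
    [0.47,0,0.003,0,0,0,0],
    [0.47,0,0.003,0,0,0,0],
    [0.47,0,0.003,0,0,0,0],
    [0.47,0,0.003,0,0,0,0],
    [0.47,0,0.003,0,0,0,0],
    [0.47,0,0.003,0,0,0,0],
    [0.47,0,0.003,0,0,0,0],
    [0.47,0,0.003,0,0,0,0],
    [0.47,0,0.003,0,0,0,0],
    [0.47,0,0,0,0,0,0],
  ],
)

```text
time_s: 7.23
tool_pos: [0.537, 0.0841, 0.207]
tool_rot: [-179.8, 0.0, 108.9]
force: [-5.1, -1.2, 9.7]
grip_width: 0.046
```

```bash
python3 look.py c5
```

```text
[0.537  0.0841 0.207 ] [-1.7978e+02  2.0000e-02  1.0888e+02] [-5.08 -1.2   9.69] [-0.13  1.27  0.11] 0.04599937353231579
stand xy mm -14.985082594723144 4.853786096456012 tip 25.02644310320926 F along,across -5.196974745873134 0.5101270712369883
```

View pics/c5.png

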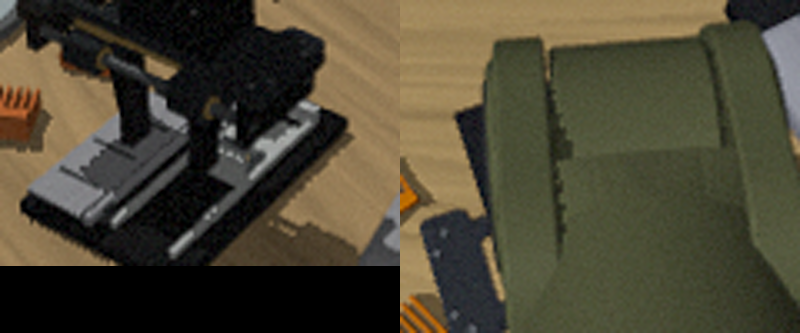

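jog_arm(
  rows=[
    [0.47,0,0.003,0,0,0,0],
    [0.47,0,0.003,0,0,0,0],
    [0.47,0,0.003,0,0,0,0],
    [0.47,0,0,0,0,0,0],
  ],
)

```text
time_s: 7.67
tool_pos: [0.5455, 0.0871, 0.2071]
tool_rot: [-179.8, 0.0, 108.9]
force: [-5.9, -2.1, 9.5]
grip_width: 0.0459
```

jog_arm(
  rows=[
    [0.47,0,0.001,0,0,0,0],
    [0.47,0,0.001,0,0,0,0],
    [0.47,0,0,0,0,0,0],
  ],
)

```text
time_s: 7.92
tool_pos: [0.5469, 0.0875, 0.2069]
tool_rot: [-179.7, 0.0, 108.9]
force: [-6.0, -2.0, 10.2]
grip_width: 0.0462
```

```bash
python3 look.py c6
```

```text
[0.5469 0.0875 0.2069] [-1.7973e+02  1.0000e-02  1.0887e+02] [-6.03 -1.97 10.17] [-0.16  1.53  0.22] 0.04620417649512431
stand xy mm -4.441943221594868 4.790225184953135 tip 24.940262360267752 F along,across -6.3386429291551165 0.09065169011627394
```

jog_arm(
  rows=[
    [0.47,0,0.001,0,0,0,0],
    [0.47,0,0,0,0,0,0],
  ],
)

```text
time_s: 8.18
tool_pos: [0.5479, 0.0878, 0.207]
tool_rot: [-179.7, 0.0, 108.9]
force: [-5.7, -2.1, 9.1]
grip_width: 0.0463
```

jog_arm(
  rows=[
    [0.47,0,0.001,0,0,0,0],
    [0.47,0,0,0,0,0,0],
  ],
)

```text
time_s: 8.35
tool_pos: [0.5483, 0.0879, 0.2069]
tool_rot: [-179.6, -0.0, 108.9]
force: [-8.9, -3.1, 11.8]
grip_width: 0.0462
```

```bash
python3 look.py c7
```

```text
[0.5483 0.0879 0.2069] [-179.62   -0.    108.86] [-8.91 -3.14 11.8 ] [-0.35  1.93  0.09] 0.04618140804310741
stand xy mm -2.9998870132273194 4.741263803547761 tip 24.850576963033888 F along,across -9.451227197671106 -0.08316755041851831
```

View pics/c7.png

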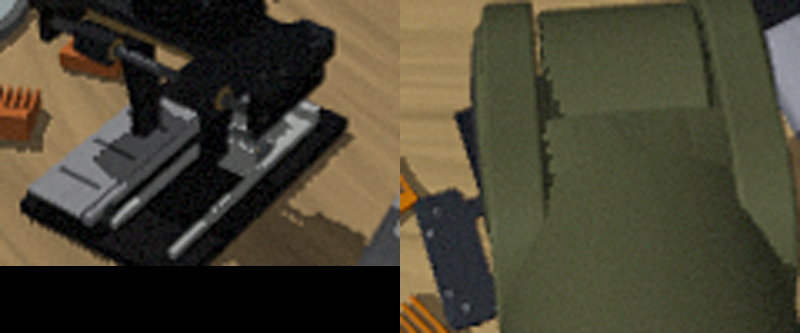

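jog_arm(
  rows=[
    [0.47,0,0.0007,0,0,0,0],
    [0.47,0,0,0,0,0,0],
    [0.47,0,0,0,0,0,0],
  ],
)

```text
time_s: 8.7
tool_pos: [0.5486, 0.0879, 0.2067]
tool_rot: [-179.5, -0.0, 108.8]
force: [-8.8, -4.0, 12.1]
grip_width: 0.0464
```

Run:
```python
from h import *
im,d=cams.read_camera('wrist'); cv2.imwrite('pics/w8.png',cv2.resize(im[120:330,130:370,::-1],(480,420),interpolation=2))
o=status.get_obs(); print(o['tool_pos'].round(4),o['force'].round(2))
```

```text
[0.5486 0.088  0.2067] [-10.01  -4.1   13.2 ]
```

View pics/w8.png

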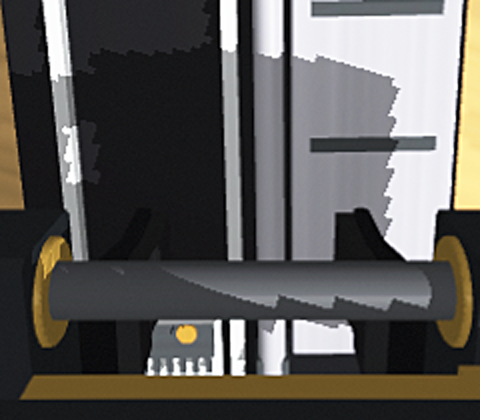

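The sled has stalled at the stop: the along-channel force rose from 6 to 10 N with no more travel. I'll back off slightly with the paddle still held, then lift.

jog_arm(
  rows=[
    [0.47,0,-0.002,0,0,0,0],
    [0.47,0,-0.002,0,0,0,0],
    [0.47,0,-0.002,0,0,0,0],
    [0.47,0,0,0,0,0,0],
    [0.47,0,0,-0.003,0,0,0],
    [0.47,0,0,-0.003,0,0,0],
    [0.47,0,0,-0.003,0,0,0],
    [0.47,0,0,-0.003,0,0,0],
    [0.47,0,0,-0.005,0,0,0],
    [0.47,0,0,-0.01,0,0,0],
    [0.47,0,0,-0.02,0,0,0],
    [0.47,0,0,-0.03,0,0,0],
  ],
)

```text
time_s: 9.75
tool_pos: [0.5436, 0.0874, 0.2826]
tool_rot: [-179.7, -0.0, 108.9]
force: [0.2, -0.3, 0.1]
grip_width: 0.0459
```

jog_arm(
  rows=[
    [0.47,0,-0.03,-0.03,0,0,0],
    [0.47,0,-0.03,-0.03,0,0,0],
    [0.47,0,0,-0.03,0,0,0],
    [0.47,0.03,0,0,0,0,0],
    [0.47,0.03,0,0,0,0,0],
    [0.47,0.03,0,0,0,0,0],
    [0.47,0.03,0,0,0,0,0],
    [0.47,0.03,0,0,0,0,0],
    [0.47,0.03,0,0,0,0,0],
    [0.47,0.03,0,0,0,0,0],
    [0.47,0,0,0,0,0,0],
    [0.47,0,0,0,0,0,0],
  ],
)

```text
time_s: 10.75
tool_pos: [0.4201, 0.2688, 0.3731]
tool_rot: [180.0, 0.0, 109.1]
force: [0.4, -1.0, 0.0]
grip_width: 0.0458
```

```bash
sed -i "s/210,140,330,240/215,145,315,235/" look.py; python3 look.py c9
```

```text
[0.4201 0.2688 0.3731] [1.7999e+02 1.0000e-02 1.0912e+02] [ 0.38 -0.98  0.05] [ 0.02  0.01 -0.01] 0.04583815973534619
stand xy mm -65.70891154294556 217.37002367806636 tip 191.13160391771248 F along,across 0.0397361601279812 -1.0517907898273606
```

View pics/c9.png

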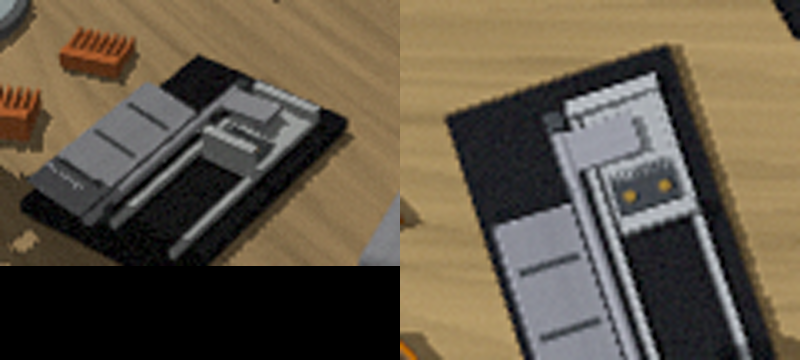

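Run:
```python
from h import *
t,_=cams.read_camera('top'); 
p=cams.camera_params('top')
for n in ['stand','sled','end_stop']: print(n,[(np.round(x['position'],1).tolist(),round(x['conf'],2)) for x in landmark_of('top',n)])
s,_=cams.read_camera('side')
a=cv2.resize(t[150:210,245:300,::-1],(400,436),interpolation=2); b=cv2.resize(s[195:235,255:300,::-1],(400,356),interpolation=2)
cv2.imwrite('pics/f.png',np.hstack([a,cv2.copyMakeBorder(b,0,80,0,0,0)]))
```

```text
stand [([208.4, 268.8], 0.67), ([107.7, 179.2], 0.67)]
sled [([185.7, 275.6], 0.88), ([270.7, 349.7], 0.64), ([300.7, 271.2], 0.63)]
end_stop [([78.5, 182.2], 0.92), ([171.9, 271.6], 0.59)]
```

View pics/f.png

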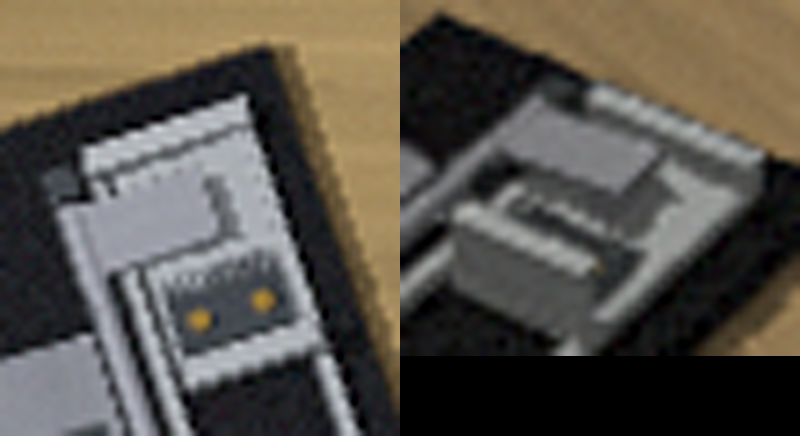

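The sled plate runs up to the stop with no dark gap, at about (170,150) on the left and (710,180) on the right. It lies flat and the jaw is down on it, so I'm handing in.

```bash
python3 -c "
from cell import env; print(env.sign_off())"
```

```text
the job is handed in; nothing more can be done
None
```

The sled is clipped in against the end stop with the jaw closed on it, and the job is handed in; no verdict was reported. One finger held the paddle down while the other pushed the sled along the channel. I then backed off with the paddle still held, let it up and withdrew. The robot clock stood at about 11 s of the 32 s allowed.

**Checks that agreed:**
- **Paddle:** the fingertip was about 25 mm above the bench under 8–12 N through the push. I estimate a clip angle near 0.25 rad; I had no direct reading of the joint.
- **Home:** the tool stalled and the along-channel force rose from about 6 to over 10 N. The finger stopped where I expected home to be, within about 2 mm.
- **After release:** the last pictures show the sled flat with no gap at the stop, the jaw down on it, and the arm well clear with force near zero. The combs and the clipper showed no movement in the pictures; I did not measure them or view the mirror again.

**Check that disagreed:** the top and wrist cameras differed by about 4 mm on where the stand lies along x, and by about 7 mm on the sled's starting position. I therefore relied on the stall force and the pictures for home rather than absolute coordinates.

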